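# Start the rotor nut on the centrifuge stud

## Task

Fasten the rotor of the small bench centrifuge: take the nut with the flange, set it flange down over the upright stud in the middle of the rotor, turn it gently backwards (counterclockwise from above) until the thread drops in, then screw it forwards (clockwise) until it stops, fully home and clamping the spring ring, and let go. Never force it, neither against the thread nor by pressing, and leave the plain nut, the petri dish and the marker where they are.

Things in the scene. Friction and masses are not known exactly. Their poses are not given: they have to be found in the camera images.
- flange_nut: Steel hex nut with a round flange, loose, flange down on the worktop at one side of the centrifuge. Origin: centre of its underside, z up along its axis. 36 mm high: flange 58 mm across, 4 mm thick; above it a hex 46 mm across flats, flat normals at 0, 60, 120 degrees from its own x. Bore 35 mm, right through. 0.12 to 0.24 kg.
- nut_teeth (a point): Point on the nut's axis 8 mm above its underside, at mid height of the four round thread teeth inside the bore: one every 90 degrees, 4.5 mm thick, leaving a free opening of 23 mm between them.
- plain_nut: Spare steel hex nut without flange, loose, 46 mm across flats, 26 mm high, on the worktop at the other side of the centrifuge; it does not fit. Not to be moved. Origin: centre of its underside.
- centrifuge: Small white bench centrifuge, fixed, housing 190 x 200 mm, lid off; origin under its centre on the worktop, z up. On it the aluminium rotor, 144 mm across, flat top 70 mm above the worktop. The steel stud stands upright at its centre, fixed.
- stud_tip (a point): Top of the stud, on its axis, 107 mm above the worktop. The stud ends in a smooth pilot 20 mm thick and 14 mm long, whose top 6 mm taper to 8 mm. Below it follows a coarse four-start right-hand thread 32 mm thick.
- thread_end (a point): Point on the stud's axis level with the flat, blunt ends of the thread, 14 mm below the tip. Thread starts (gaps, 0.25 rad of play for the teeth) come every 90 degrees, at an unknown angle that differs every time. Set on, the teeth usually rest on the flats (nut underside 5.7 mm below this point); forwards they soon hit stops 3.5 mm high (on top of which they may also come to rest).
- home (a point): Point on the stud's axis at the underside of the nut when fully home, 17.7 mm below thread_end. Turned backwards, at most 90 degrees, the teeth come over the starts and can drop 7.5 to 9 mm (by chance at once); further back is a wall. Then clockwise the nut sinks 5.2 mm per rad, with 1.5 mm axial play, and stops 0.8 to 1.1 rad on. Friction holds it. A rise of 0.2 N m tells the stop.
- clamp_ring (a joint): Spring-loaded steel ring round the foot of the stud, 64 mm across, top 15.1 mm below thread_end when free. Value: how far it is pushed down, in m; 0 free, at most 0.005, about 0.0026 with the nut fully home. The spring begins at 2.5 N and adds 2.5 N per mm.
- petri_0: Glass petri dish 95 mm across, 16 mm high, loose, far left on the worktop; origin under its centre. Not to be moved.
- marker: Marker pen 137 mm long, 18 mm thick, lying loose behind the work at the right; origin under its centre. Not to be moved.
Not all that is in view belongs to the job. What is shaped like the flange_nut but red or yellow is not meant.

How it is judged:
At the end, for the whole second after the job is handed in: The flange nut sits upright on the stud's axis (within 4 mm, tilt under 0.07 rad), its underside at least 29.5 mm below the stud's tip, holding the spring ring pressed down by more than 1.5 mm, at rest and released; 80 N against the stud was never exceeded (horizontal distance between flange_nut and stud_tip below 0.004 m and z of flange_nut in the frame of stud_tip below -0.0295 m and angle between flange_nut's own z axis and vertical below 0.07 rad and value of joint clamp_ring above 0.0015 m and linear speed of flange_nut below 0.01 m/s); the robot touches nothing.
It fails at once if the flange nut is forced against the stud (more than 80 N) (contact force between flange_nut and stud above 80 N).
It fails at once if the plain nut is moved more than 20 mm (distance of plain_nut from where it was at the start of the episode above 0.02 m).
It fails at once if the petri dish is moved more than 20 mm (distance of petri_0 from where it was at the start of the episode above 0.02 m).
It fails at once if the marker is moved more than 20 mm (distance of marker from where it was at the start of the episode above 0.02 m).
It also fails if it takes over 72 s, if anything falls off the work surface, if the arm or the gripper's body presses on something with over 40 N, if the wrist force passes 120 N, or if a joint passes its speed limit or range.

## Robot

A 6-joint arm with a two-finger parallel gripper is mounted at the origin on a cart in front of the work surface, level with it; the furniture and walls round the work are solid. World frame = base frame: x ahead of the robot, y to its left, z up, the work surface at z = 0. Lengths are in m, angles in rad, forces in N, time in s.
With the tool pointing down it reaches from about 0.325 to 0.85 m from the base axis. Payload 4.4 kg.
Tool frame: the origin (TCP) lies at the very end of the fingers, on their centre line; the grasp point (between the pads) lies 19 mm behind it (r.tcp_to_grasp is the distance from the TCP to the grasp point, in m); z points along the fingers, y is the line along which they close (so a half turn about z gives the same grasp; the last joint's range is limited). The gripper opens to 94 mm and grips with 3 to 60 N. Pads are 16 mm wide; open, the fingers measure 119 mm over their backs; the gripper's body (75 mm by 177 mm) begins 78 mm behind the grasp point.
Start: joints at [1.048, 0.207, 1.542, -0, 1.393, -0.15], TCP at [0.209, 0.536, 0.18] pointing down, gripper open.
Joint ranges: [-2.73, 2.73], [-0.86, 2.22], [0.23, 2.46], [-1.11, 4.25], [0.08, 2.63], [-2.82, 2.82]. Speed limits (rad/s): [2.79, 2.79, 3.14, 3.14, 3.14, 3.14].

## Interface

Orientations are given as a rotation vector (axis times angle).
In Python, from cell import r, eyes, finish_job gives the robot as it stands.
- The arm moves only by the shell command python3 -m crank 'ROWS' [FORCE]. ROWS is text: rows parted by semicolons, each of 7 numbers parted by spaces: the shift along the tool's x, y, z in m, then the turn, a rotation vector about the tool's x, y, z in degrees, then the opening, from -1 (shut) to 1 (fully open). In form: dx dy dz ax ay az grip; .... A call has 1 to 5 rows; each row shifts and turns the commanded pose from where the row before left it, along the tool's axes as they then stand; what a row does not reach is not made up. A row lasts 1/8 s, in which the tool goes at most 62.5 mm and 10.7 degrees, less where a joint would pass 70% of its speed; a pose out of reach is approached as far as the arm can. A call with a gripper value outside its range is refused whole. The fingers move at their own pace and stop on an object; FORCE is the grip in N (left out, the last holds). Time passes only in rows, so rows that do not move let the fingers close. It gives the time, the measured TCP pose, the force, the opening and the grip force at its end, in the units of the state.
- r.sense(): the state, without advancing time (a new reading comes with each control period).
- eyes.grab_frame(name): name is "scene" or "top" or "wrist"; returns the picture (420x560x3 uint8, red, green, blue); there is no depth.
- eyes.camera_info(name): a dict with "fx", "fy", "cx", "cy" (pixels), "R" (3x3) and "t" (3): a world point X has camera coordinates R X + t. Camera axes: x right, y down, z forward; pixel columns grow to the right and rows downward; lengths in m; the calibration is good to about 2 mm. A picture is of the moment at which its call begins: read the wrist's pose just before it. camera_info takes no time and is no camera call; for the wrist camera it gives the pose at the moment of the call.
- finish_job(): hands the job in; it is judged then, once.
The state is a dict: "time": time; "joint_positions": joint angles; "joint_vel": joint speeds; "effort": joint torques, N m; "tcp_pos": TCP position; "ee_rot": TCP orientation; "contact_force": force on the tool from outside, world axes, zero at the start; "wrist_torque": the same for the moment, N m; "finger_gap": opening from 0.0 (shut) to 1.0 (fully open); "grasp_force": force on a finger pad.
Only numpy, scipy, OpenCV 4.12 (cv2) and the standard library are available. Lean on these libraries where they do the work, as an engineer would, in place of code of your own. Each camera call takes 0.05 s, during which the arm holds its last target. There are 200 camera calls.

## Working session

There is one attempt and no reset: what is moved stays moved. The work goes in short steps, Python scripts to look and compute and a shell command to move; the robot and the scene stay as the last step left them, time stands still between calls to the robot, and variables do not carry over. Pictures are saved under pics/ and viewed, at most 10 in all, crops included, and the job is handed in when it is done.

```bash
mkdir -p pics; ls
python3 - <<'E'
from cell import r,eyes
import cv2,numpy as np
a=eyes.grab_frame("top");b=eyes.grab_frame("scene")
cv2.imwrite("pics/top.png",a[:,:,::-1]);cv2.imwrite("pics/scene.png",b[:,:,::-1])
for n in("top","scene"):
    c=eyes.camera_info(n);print(n,c)
s=r.sense();print({k:np.round(v,3) for k,v in s.items()})
E
```

```text
pics
top {'fx': 391.4499580059557, 'fy': 391.4499580059557, 'cx': 274.4956646459337, 'cy': 205.3088240477174, 'R': array([[-0.00892185, -0.99995877,  0.0016895 ],
       [-0.99110513,  0.00861848, -0.13280186],
       [ 0.13278183, -0.00285931, -0.99114117]]), 't': array([0.0798705 , 0.5911776 , 1.13146204])}
scene {'fx': 461.47341285965786, 'fy': 461.47341285965786, 'cx': 273.6110938441287, 'cy': 211.50632665739656, 'R': array([[ 0.77337238, -0.63393306, -0.00490319],
       [-0.38143514, -0.45912971, -0.80231362],
       [ 0.50636193,  0.62235744, -0.59688258]]), 't': array([-0.4189012 ,  0.33830849,  0.88778164])}
{'time': np.float64(0.1), 'joint_positions': array([ 1.049,  0.207,  1.543, -0.   ,  1.393, -0.15 ]), 'joint_vel': array([-0.   , -0.003, -0.003, -0.001,  0.001,  0.   ]), 'effort': array([ 0.0000e+00, -3.7187e+01, -2.8230e+01,  7.0000e-02,  3.1000e-02,
       -0.0000e+00]), 'tcp_pos': array([0.209, 0.535, 0.179]), 'ee_rot': array([-5.810e-01, -3.087e+00,  3.000e-03]), 'contact_force': array([ 0.532, -0.064,  0.291]), 'wrist_torque': array([-0.033,  0.02 , -0.026]), 'grasp_force': np.float64(0.0), 'finger_gap': np.float64(0.997)}
```

View pics/top.png

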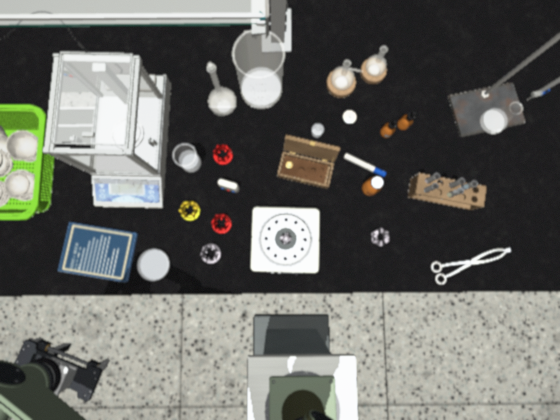

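View pics/scene.png

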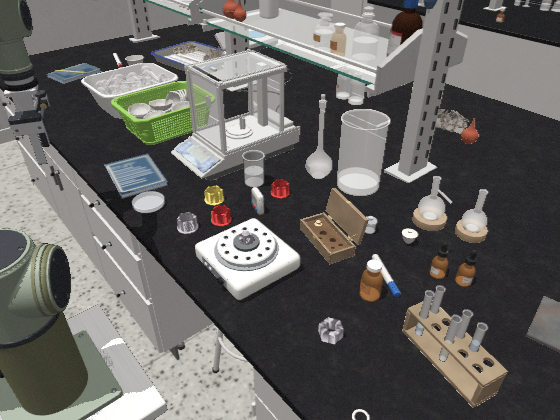

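Top view: the steel nut candidates are (210,254) on the left and (380,237) on the right. Red ones at (223,154) and (221,223) and yellow at (189,210) are excluded. In the scene view the left one at (187,222) has the same flanged shape as the coloured ones, and the right one at (331,330) looks plain. The petri dish is at (153,264), the marker at (365,164), and the stud at about (286,238).

```bash
cat > h.py <<'E'
import numpy as np,cv2
from cell import r,eyes
from scipy.spatial.transform import Rotation as Ro
def plane(c,u,v,z):
    d=c["R"].T@np.array([(u-c["cx"])/c["fx"],(v-c["cy"])/c["fy"],1]);o=-c["R"].T@c["t"]
    return o+d*(z-o[2])/d[2]
def proj(c,X):
    p=c["R"]@np.asarray(X,float)+c["t"];return np.array([c["fx"]*p[0]/p[2]+c["cx"],c["fy"]*p[1]/p[2]+c["cy"]])
E
python3 - <<'E'
from h import *
t=cv2.imread("pics/top.png");s=cv2.imread("pics/scene.png")
ct=eyes.camera_info("top");cs=eyes.camera_info("scene")
hsv=cv2.cvtColor(t,cv2.COLOR_BGR2HSV)
m=cv2.inRange(hsv,(0,0,90),(180,70,255))
for nm,(u,v),h in(("left",(210,254),.02),("right",(380,237),.013)):
    w=np.zeros_like(m);w[v-16:v+17,u-16:u+17]=m[v-16:v+17,u-16:u+17]
    w=cv2.morphologyEx(w,cv2.MORPH_CLOSE,np.ones((5,5)))
    k=max(cv2.findContours(w,0,2)[0],key=cv2.contourArea);(x,y),rad=cv2.minEnclosingCircle(k)
    P=plane(ct,x,y,h);print(nm,x,y,rad,"r m",rad*1.13/391,P,"scene px",proj(cs,P))
for u,v,h in((286,238,.1),(153,264,.01)):
    P=plane(ct,u,v,h);print(P,proj(cs,P))
a=cv2.resize(s[195:250,150:225],(390,286),interpolation=2);b=cv2.resize(s[305:360,295:370],(390,286),interpolation=2)
c=cv2.resize(t[225:283,170:250],(390,286),interpolation=2);d=cv2.resize(t[209:267,246:326],(390,286),interpolation=2)
cv2.imwrite("pics/crop.png",np.vstack([np.hstack([a,b]),np.hstack([c,d])]))
s=r.sense();c=eyes.camera_info("wrist");R=Ro.from_rotvec(s["ee_rot"]).as_matrix()
print("cam in tool",R.T@(-c["R"].T@c["t"]-s["tcp_pos"]),"\n",R,"\n",c["R"]@R,c["fx"],c["cx"],c["cy"])
E
```

```text
left 210.29310607910156 253.29310607910156 10.410606384277344 r m 0.030086918706479275 [0.45132722 0.26791431 0.02      ] scene px [186.5546035  221.34585191]
right 379.9186096191406 236.7093048095703 9.659309387207031 r m 0.027915651170189116 [ 0.49669458 -0.243747    0.013     ] scene px [329.97902168 329.40625929]
[0.49099008 0.04340863 0.1       ] [245.51802125 232.77365168]
[0.4210469  0.44120919 0.01      ] [147.92563204 200.42474458]
cam in tool [ 0.07605518  0.00119161 -0.20594688] 
 [[-9.31682347e-01  3.63272668e-01 -9.86369413e-04]
 [ 3.63273892e-01  9.31680778e-01 -1.73432498e-03]
 [ 2.88948558e-04 -1.97416223e-03 -9.99998010e-01]] 
 [[ 5.15618019e-04  9.99999852e-01  1.71111263e-04]
 [-9.64578016e-01  5.42492556e-04 -2.63797190e-01]
 [-2.63797244e-01 -2.90315775e-05  9.64578153e-01]] 300.6208391739434 281.5882587244383 207.66244799459292
```

View pics/crop.png

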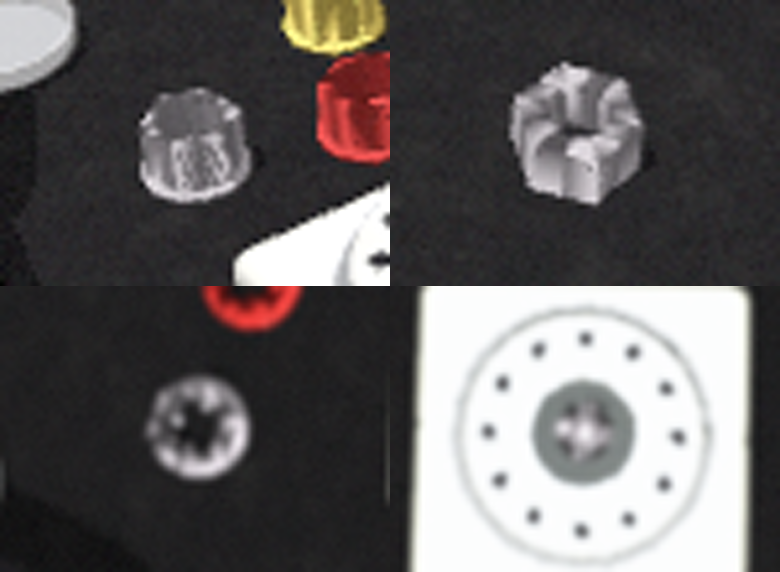

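The steel flanged nut on the left is the one: at (0.451, 0.268), measured radius 30 mm against 29 mm given. The right one has no flange, so it is the plain nut. The stud is at about (0.491, 0.043). I'll go above the flange nut.

```bash
python3 -m crank '-0.0323 -0.0162 0 0 0 0 1;-0.0323 -0.0162 0 0 0 0 1;-0.0323 -0.0162 0 0 0 0 1;-0.0323 -0.0162 0 0 0 0 1;-0.0323 -0.0162 0 0 0 0 1' 20; python3 -m crank '-0.0323 -0.0162 0 0 0 0 1;-0.0323 -0.0162 0 0 0 0 1;-0.0323 -0.0162 0 0 0 0 1;-0.0323 -0.0162 0 0 0 0 1;-0.0323 -0.0162 0 0 0 0 1'; python3 -m crank '0 0 0 0 0 0 1;0 0 0 0 0 0 1'
python3 - <<'E'
from h import *
s=r.sense();c=eyes.camera_info("wrist");a=eyes.grab_frame("wrist")[:,:,::-1];cv2.imwrite("pics/w1.png",a)
print(s["joint_positions"],s["tcp_pos"],s["ee_rot"],proj(c,(.4513,.268,.036)))
np.savez("w1.npz",**c)
E
```

```text
time: 0.72
tcp_pos: [0.3303, 0.4004, 0.1792]
ee_rot: [-0.58, -3.087, 0.001]
contact_force: [-0.3, 0.5, 0.5]
finger_gap: 0.999
grasp_force: 0.0
time: 1.35
tcp_pos: [0.4513, 0.2664, 0.1792]
ee_rot: [-0.581, -3.087, 0.001]
contact_force: [-0.6, 0.7, -0.2]
finger_gap: 1.002
grasp_force: 0.0
time: 1.6
tcp_pos: [0.4502, 0.2677, 0.1793]
ee_rot: [-0.581, -3.086, 0.0]
contact_force: [0.2, 0.7, -0.0]
finger_gap: 1.002
grasp_force: 0.0
[ 3.70648950e-01  9.90155569e-02  1.66574279e+00  6.96748885e-04
  1.37804601e+00 -8.28275331e-01] [0.45022989 0.26771355 0.17930432] [-5.80724862e-01 -3.08603808e+00  9.35391440e-05] [281.16499021 192.77076348]
```

View pics/w1.png

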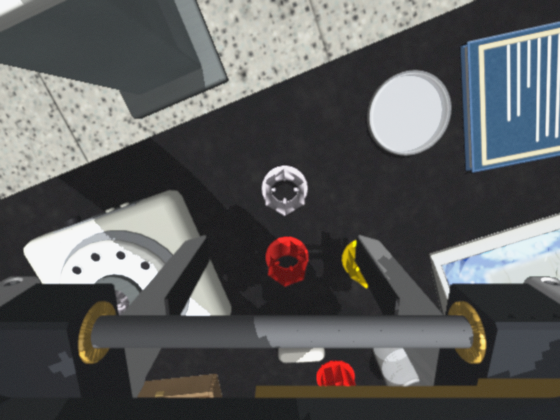

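The wrist view shows the flange nut at about (285,190), with the red one at (287,262) beyond it, the yellow at (352,263), and the petri dish at (410,112). Prediction agrees within 4 px. Next I'll crop for the hex orientation.

Run:
```python
from h import *
a=cv2.imread("pics/w1.png");c=dict(np.load("w1.npz"))
# rectify to the hex-top plane: 0.2 mm... (world x up, y left), 120mm window at .5 mm/4px
cx,cy=.4515,.268;z=.036;S=6000
Hs=np.array([[0,0],[599,0],[599,599],[0,599]],np.float32)
W=[(cx+.05-v/S,cy+.05-u/S,z) for u,v in Hs]
M=cv2.getPerspectiveTransform(np.float32([proj(c,w) for w in W]),Hs)
o=cv2.warpPerspective(a,M,(600,600),flags=cv2.INTER_CUBIC);cv2.imwrite("pics/rect.png",o)
m=cv2.inRange(cv2.cvtColor(a,cv2.COLOR_BGR2HSV),(0,0,75),(180,80,255));w=np.zeros_like(m);w[155:222,252:318]=m[155:222,252:318]
k=max(cv2.findContours(w,0,2)[0],key=cv2.contourArea);(x,y),rad=cv2.minEnclosingCircle(k);print(x,y,rad,plane(c,x,y,.004),plane(c,x,y,.02),cv2.boundingRect(k))
```

```text
284.36956787109375 189.80435180664062 25.23295021057129 [0.45567245 0.27068269 0.004     ] [0.4525006  0.27176399 0.02      ] (261, 165, 47, 51)
```

View pics/rect.png

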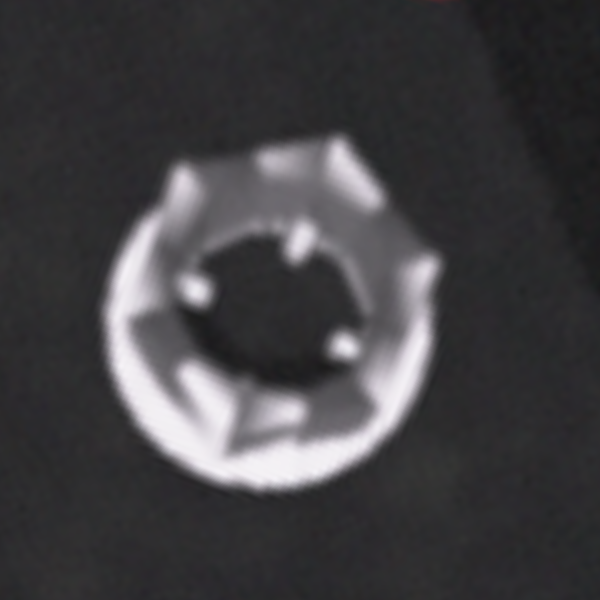

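Rectified hex-top crop: corners at (182,165), (340,137), (437,263), (378,408), (228,452) and (132,315). Opposite corners are about 53 mm apart, as they should be. That puts the centre at (0.453, 0.271) with flat normals at 9.7° mod 60, so the tool's y (68.7°) already lies within 1° of one. I'll descend and grip.

```bash
python3 -m crank '-0.0017 0.0039 0.03 0 0 -1 1;0 0 0.04 0 0 0 1;0 0 0.04 0 0 0 1;0 0 0.035 0 0 0 1;0 0 0.015 0 0 0 1' 30; python3 -m crank '0 0 0.009 0 0 0 1;0 0 0 0 0 0 1;0 0 0 0 0 0 -1;0 0 0 0 0 0 -1;0 0 0 0 0 0 -1'; python3 -m crank '0 0 0 0 0 0 -1;0 0 0 0 0 0 -1;0 0 0 0 0 0 -1'
```

```text
time: 2.28
tcp_pos: [0.4513, 0.2707, 0.0175]
ee_rot: [-0.55, -3.089, 0.003]
contact_force: [0.2, -0.2, -0.6]
finger_gap: 0.999
grasp_force: 0.0
time: 2.9
tcp_pos: [0.4545, 0.2706, 0.0114]
ee_rot: [0.554, 3.091, 0.001]
contact_force: [-0.1, -0.7, 0.2]
finger_gap: 0.715
grasp_force: 0.0
time: 3.28
tcp_pos: [0.454, 0.2704, 0.0107]
ee_rot: [-0.554, -3.092, 0.0]
contact_force: [-0.1, 0.0, -0.4]
finger_gap: 0.396
grasp_force: 0.0
```

```bash
python3 -m crank '0 0 0 0 0 0 -1;0 0 0 0 0 0 -1;0 0 0 0 0 0 -1'
python3 - <<'E'
from h import *
c=eyes.camera_info("wrist");a=eyes.grab_frame("wrist")[:,:,::-1];s=r.sense()
p=proj(c,s["tcp_pos"]);print(p,s["finger_gap"],s["grasp_force"],s["contact_force"]);cv2.imwrite("pics/w2.png",a)
E
```

```text
time: 3.65
tcp_pos: [0.454, 0.2705, 0.0107]
ee_rot: [-0.554, -3.092, 0.0]
contact_force: [-0.5, 0.3, -1.6]
finger_gap: 0.079
grasp_force: 0.0
[279.9151773  233.79793251] 0.03609635465118288 0.0 [-0.22122997  0.6606742  -0.47709928]
```

View pics/w2.png

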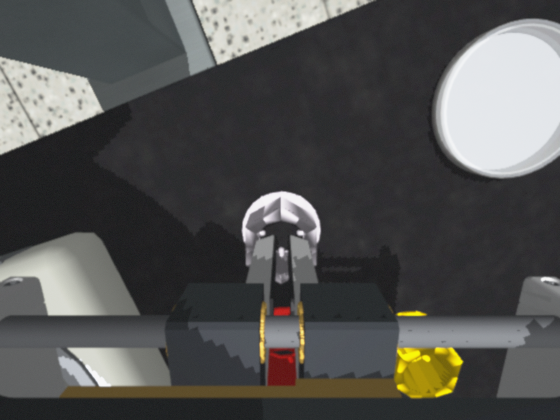

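The fingers closed to 3 mm with no force, yet the nut appears round them at about (282,225). Something is off, so I'll measure before acting.

Run:
```python
from h import *
a=cv2.imread("pics/w2.png");c=eyes.camera_info("wrist");s=r.sense()
print(s["finger_gap"],s["grasp_force"],s["joint_positions"],s["tcp_pos"])
t=eyes.grab_frame("top")[:,:,::-1];q=eyes.grab_frame("scene")[:,:,::-1]
for n in("top","scene"):print(n,proj(eyes.camera_info(n),(.453,.271,.018)))
A=cv2.resize(a[180:280,225:340],(460,400),interpolation=2);B=cv2.resize(q[180:260,140:208],(340,400),interpolation=2)
cv2.imwrite("pics/c2.png",np.hstack([A,B]))
R=Ro.from_rotvec(s["ee_rot"]).as_matrix()
for z in(.004,.036):
  for u,v in((246,228),(320,228),(282,192),(282,225)):
    print(z,(u,v),R.T@(plane(c,u,v,z)-s["tcp_pos"]))
```

```text
0.03609635465118288 0.0 [ 3.73423752e-01  3.14655435e-01  1.79490339e+00  2.39920837e-06
  1.03210947e+00 -8.43037973e-01] [0.45396299 0.27044708 0.01072384]
top [209.37746347 252.74753144]
scene [186.58885695 221.15236313]
0.004 (246, 228) [ 0.00209784 -0.02537732  0.0067252 ]
0.004 (320, 228) [0.00213055 0.02992246 0.00672251]
0.004 (282, 192) [0.02961238 0.00150134 0.00672548]
0.004 (282, 225) [0.0044752  0.00152379 0.00672403]
0.036 (246, 228) [ 0.01322347 -0.02137783 -0.02527435]
0.036 (320, 228) [ 0.01325126  0.02560179 -0.02527664]
0.036 (282, 192) [ 0.03659829  0.00145679 -0.02527411]
0.036 (282, 225) [ 0.01524314  0.00147586 -0.02527535]
```

View pics/c2.png

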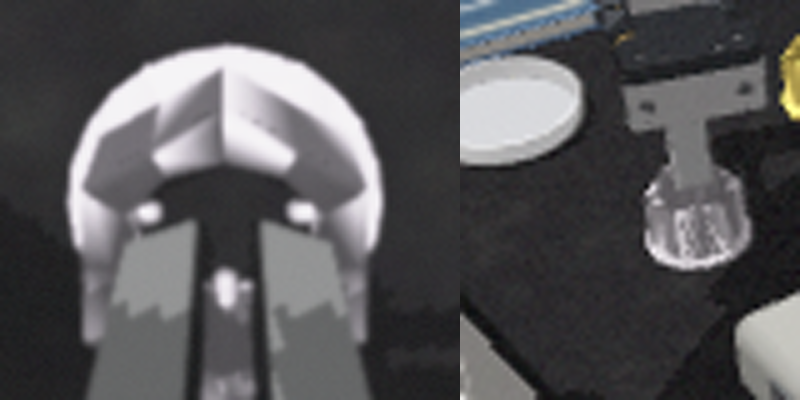

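The crop shows the fingertips inside the nut's outline, apparently through its walls at crop columns 112–342, while the nut hasn't moved. The scene crop shows the same. I'll test by opening with a low force and seeing whether the fingers meet anything.

```bash
python3 -m crank '0 0 0 0 0 0 -1' 5; python3 -m crank '0 0 0 0 0 0 -0.5;0 0 0 0 0 0 -0.5;0 0 0 0 0 0 -0.5;0 0 0 0 0 0 -0.5;0 0 0 0 0 0 -0.5'; python3 -m crank '0 0 0 0 0 0 0.3;0 0 0 0 0 0 0.3;0 0 0 0 0 0 0.3;0 0 0 0 0 0 0.3;0 0 0 0 0 0 0.3'
python3 - <<'E'
from h import *
a=eyes.grab_frame("wrist")[:,:,::-1];cv2.imwrite("pics/w3.png",a)
m=cv2.inRange(cv2.cvtColor(a,cv2.COLOR_BGR2HSV),(0,0,75),(180,80,255));print(cv2.absdiff(a,cv2.imread("pics/w2.png"))[188:232,240:325].mean())
E
```

```text
time: 3.92
tcp_pos: [0.454, 0.2705, 0.0108]
ee_rot: [0.554, 3.092, 0.0]
contact_force: [0.9, -0.8, 0.1]
finger_gap: 0.005
grasp_force: 0.0
time: 4.55
tcp_pos: [0.454, 0.2705, 0.0108]
ee_rot: [-0.554, -3.092, -0.0]
contact_force: [-0.1, -0.2, 0.0]
finger_gap: 0.251
grasp_force: 0.0
time: 5.18
tcp_pos: [0.454, 0.2704, 0.0107]
ee_rot: [-0.554, -3.092, 0.0]
contact_force: [0.1, 0.4, -0.3]
finger_gap: 0.652
grasp_force: 0.0
1.0731729055258468
```

The fingers go from 0 to 61 mm through the nut's walls with no force, and the nut's image does not change. I'll retry once slightly deeper, reading closely, to rule out a chance effect.

```bash
python3 -m crank '0 0 0.004 0 0 0 0.3;0 0 0 0 0 0 0.3' 20; for i in 1; do python3 -m crank '0 0 0 0 0 0 -0.05;0 0 0 0 0 0 -0.05;0 0 0 0 0 0 -0.05'; done; python3 -m crank '0 0 0 0 0 0 -0.3;0 0 0 0 0 0 -0.3;0 0 0 0 0 0 -0.3'
python3 - <<'E'
from h import *
a=eyes.grab_frame("wrist")[:,:,::-1];cv2.imwrite("pics/w4.png",a);s=r.sense();print(s["finger_gap"],s["grasp_force"],s["effort"],s["wrist_torque"])
b=cv2.imread("pics/w3.png");cv2.imwrite("pics/c4.png",np.hstack([cv2.resize(x[150:300,200:360],(400,375)) for x in(b,a)]))
E
```

```text
time: 5.48
tcp_pos: [0.4535, 0.2703, 0.0062]
ee_rot: [-0.554, -3.092, 0.001]
contact_force: [-0.9, -0.3, -0.1]
finger_gap: 0.65
grasp_force: 0.0
time: 5.85
tcp_pos: [0.454, 0.2704, 0.0067]
ee_rot: [-0.554, -3.092, 0.0]
contact_force: [-0.5, 1.3, 0.0]
finger_gap: 0.481
grasp_force: 20.0
time: 6.22
tcp_pos: [0.454, 0.2704, 0.0068]
ee_rot: [-0.554, -3.092, 0.0]
contact_force: [0.3, -0.4, -0.7]
finger_gap: 0.483
grasp_force: 20.0
0.48049639148254547 19.99995635356754 [ 1.96301099e-01 -3.61191523e+01 -2.25201470e+01  1.52630825e-01
 -1.31596666e-02  2.32358383e-03] [-0.14958166  0.01201713  0.00294513]
```

View pics/c4.png

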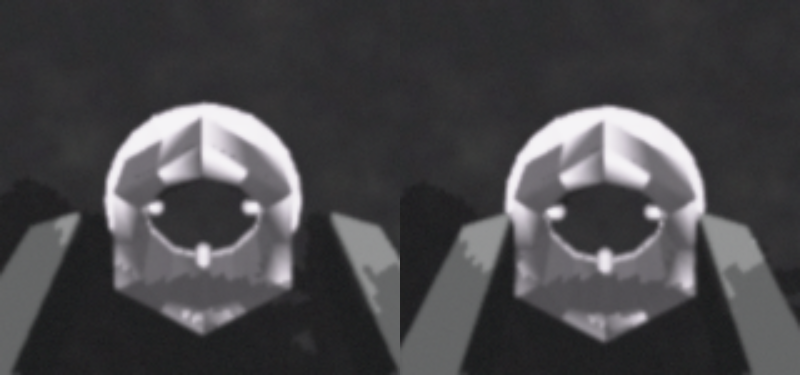

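This time the nut is properly gripped: gap 45 mm, matching the 46 mm flats, at 20 N, with fingers on both flats. The first pass seems to have been a simulator glitch. Now lift, turn +60° for wrist range, and go beside the stud so the camera sees it.

```bash
python3 -m crank '0 0 -0.01 0 0 0 -0.3;0 0 -0.03 0 0 0 -0.3;0 0 -0.04 0 0 7.5 -0.3;0 0 -0.04 0 0 7.5 -0.3;0 0 -0.03 0 0 7.5 -0.3' 25; python3 -m crank '0 0 0 0 0 7.5 -0.3;0 0 0 0 0 7.5 -0.3;0 0 0 0 0 7.5 -0.3;0 0 0 0 0 7.5 -0.3;0 0 0 0 0 7.5 -0.3';  python3 -m crank '-0.0362 -0.0014 0 0 0 0 -0.3;-0.0362 -0.0014 0 0 0 0 -0.3;-0.0362 -0.0014 0 0 0 0 -0.3;-0.0362 -0.0014 0 0 0 0 -0.3'; python3 -m crank '-0.0362 -0.0014 0 0 0 0 -0.3;-0.0362 -0.0014 0 0 0 0 -0.3;-0.0362 -0.0014 0 0 0 0 -0.3;-0.0362 -0.0014 0 0 0 0 -0.3;0 0 0 0 0 0 -0.3'
python3 -m crank '0 0 0 0 0 0 -0.3'
python3 - <<'E'
from h import *
s=r.sense();c=eyes.camera_info("wrist");a=eyes.grab_frame("wrist")[:,:,::-1];cv2.imwrite("pics/w5.png",a);np.savez("w5.npz",tcp=s["tcp_pos"],rot=s["ee_rot"],**c)
print(s["joint_positions"],proj(c,(.491,.043,.107)),s["contact_force"],s["wrist_torque"])
E
```

```text
time: 6.9
tcp_pos: [0.4546, 0.2708, 0.1594]
ee_rot: [1.152, 2.921, 0.003]
contact_force: [0.2, 0.6, -0.8]
finger_gap: 0.48
grasp_force: 25.0
time: 7.52
tcp_pos: [0.4538, 0.2705, 0.1572]
ee_rot: [2.031, 2.397, 0.0]
contact_force: [0.1, 0.5, -1.4]
finger_gap: 0.478
grasp_force: 25.0
time: 8.02
tcp_pos: [0.4728, 0.1258, 0.1573]
ee_rot: [2.025, 2.401, 0.001]
contact_force: [0.3, 0.9, -1.0]
finger_gap: 0.479
grasp_force: 25.0
time: 8.65
tcp_pos: [0.4921, -0.0189, 0.1573]
ee_rot: [2.03, 2.397, 0.0]
contact_force: [-0.4, 0.7, -0.8]
finger_gap: 0.477
grasp_force: 25.0
time: 8.78
tcp_pos: [0.4915, -0.0165, 0.1569]
ee_rot: [-2.026, -2.401, -0.001]
contact_force: [-0.3, -0.2, -0.8]
finger_gap: 0.48
grasp_force: 25.0
[-2.10168175e-01  4.93439053e-02  1.76688060e+00  6.64761988e-04
  1.32553082e+00 -3.79205908e-01] [291.5484632  148.58297063] [-0.28295381 -0.18855414 -0.80442213] [-0.09043195  0.08924052 -0.00773262]
```

View pics/w5.png

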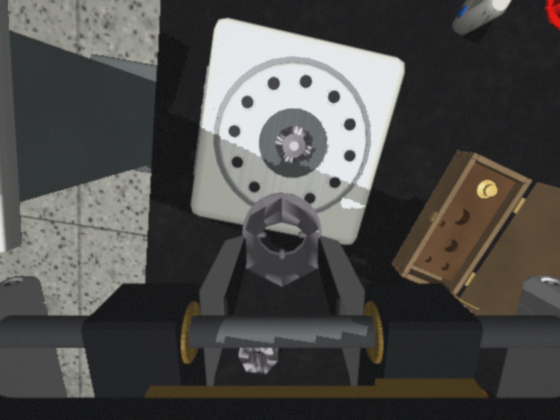

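The stud tip is at (293,146), predicted (291.5,148.6). The nut sits level in the fingers at (282,237), with its teeth at about (262,236) and (303,236). I'll measure stud and nut with the same camera, so the calibration bias cancels.

Run:
```python
from h import *
a=cv2.imread("pics/w5.png");c=dict(np.load("w5.npz"));R=Ro.from_rotvec(c["rot"]).as_matrix();T=c["tcp"]
print(R[:,2])
hsv=cv2.cvtColor(a,cv2.COLOR_BGR2HSV);g=hsv[:,:,2]
L=lambda u,v,z:R.T@(plane(c,u,v,z)-T)
# clamp ring disc
w=np.zeros_like(g);cv2.circle(w,(293,143),48,255,-1)
m=cv2.inRange(g,0,135)&w
m=cv2.morphologyEx(m,cv2.MORPH_OPEN,cv2.getStructuringElement(2,(15,15)))
m=cv2.morphologyEx(m,cv2.MORPH_CLOSE,cv2.getStructuringElement(2,(21,21)))
k=max(cv2.findContours(m,0,1)[0],key=cv2.contourArea);e=cv2.fitEllipse(k);print("ring",e,"mm",L(*e[0],.0779)*1e3)
# pilot tip
p=g[130:162,277:309];print(p[::2,::2])
n,l,st,ce=cv2.connectedComponentsWithStats((p>190).astype(np.uint8))
for i in range(1,n):
    if st[i,4]>8:u,v=ce[i]+(277,130);print("bright",u,v,st[i],L(u,v,.107)*1e3,L(u,v,.101)*1e3)
# teeth of the nut (z_nut=8mm -> TCP +1.2mm)
q=g[225:270,250:314];n,l,st,ce=cv2.connectedComponentsWithStats((q>185).astype(np.uint8))
for i in range(1,n):
    if 4<st[i,4]<80:u,v=ce[i]+(250,225);print("tooth",u,v,st[i,4],L(u,v,T[2]+.0012)*1e3)
```

```text
[-2.45148904e-05  6.64606036e-04 -9.99999779e-01]
ring ((292.34661865234375, 143.04476928710938), (65.6694564819336, 68.54413604736328), 13.406286239624023) mm [61.62076114 11.13252147 79.08408703]
[[114 112  93  69  72  72  67  81 141 209 193 201 194 109  94 105]
 [115 103  76  65  62  60  68  84 132 210 202 220 178 118  87  73]
 [115  96 108  80  66  69 107 140 143 156 178 207 170 139  97  68]
 [157 133 125 137 101 137 155 157 153 150 151 147 149 133  74  62]
 [162 196 158 137 150 158 159 156 152 147 149 144 142  98  63  60]
 [133 143 184 152 159 160 160 159 159 157 148 143 141 128  67  65]
 [190 182 157 157 160 163 164 197 209 209 177 140 139 137  88  65]
 [114 141 150 154 160 162 181 216 216 217 207 146 136 137  93  69]
 [ 73  72  79 143 157 159 185 215 215 216 207 149 135 136 110 124]
 [ 74  74  79 141 156 156 166 204 215 214 190 140 132 134 103 122]
 [ 82  72  70 117 156 152 150 164 186 180 146 134 132 134 153 159]
 [ 92  72  74  90 143 147 144 144 145 137 136 133 129 110 121 166]
 [107  82  74  79 136 143 143 144 139 137 137 126  94  86 109 100]
 [110  85  62 100 135 158 153 149 139 147 115  80  64  62  75  71]
 [110 106  76  83 135 195 144 178 102  71  70  63  62  63  67  69]
 [109 107  79  70 157 161 137 175  84  62  70  68  77  89 102  80]]
bright 297.96 131.68 [18  0  7  5 25] [72.41118883 14.6375226  49.99150124] [72.2964737  14.95803513 55.99145499]
bright 293.5438596491228 145.35087719298247 [13 12  8  8 57] [61.3364101  11.11341932 49.98389145] [60.96207675 11.35131878 55.98366682]
```

The ring centre (61.6, 11.1) and tip (61.4, 11.1) agree. With the nut's own bias removed, the nut must go x +62 mm and y +9.6 mm. I'll move over the stud and descend to just past the tip.

```bash
python3 -m crank '0.02 0.0032 0 0 0 0 -0.3;0.02 0.0032 0 0 0 0 -0.3;0.022 0.0032 0 0 0 0 -0.3;0 0 0.02 0 0 0 -0.3;0 0 0.02 0 0 0 -0.3'; python3 -m crank '0 0 0.01 0 0 0 -0.3;0 0 0 0 0 0 -0.3;0 0 0 0 0 0 -0.3'; python3 -m crank '0 0 0.003 0 0 0 -0.3;0 0 0.003 0 0 0 -0.3;0 0 0 0 0 0 -0.3'
python3 - <<'E'
from h import *
s=r.sense();print(s["contact_force"],s["wrist_torque"],s["tcp_pos"])
E
```

```text
time: 9.45
tcp_pos: [0.4907, 0.0476, 0.1167]
ee_rot: [2.022, 2.404, 0.001]
contact_force: [-0.1, -0.2, -1.6]
finger_gap: 0.481
grasp_force: 25.0
time: 9.82
tcp_pos: [0.4914, 0.046, 0.1076]
ee_rot: [2.025, 2.401, 0.001]
contact_force: [0.1, -0.8, -2.0]
finger_gap: 0.481
grasp_force: 25.0
time: 10.2
tcp_pos: [0.4908, 0.0457, 0.1006]
ee_rot: [2.026, 2.401, 0.0]
contact_force: [-0.1, -0.0, -1.7]
finger_gap: 0.48
grasp_force: 25.0
[-0.08353668 -0.04681041 -1.7122827 ] [-0.17796891 -0.07935627  0.05913066] [0.49080477 0.04570049 0.10063749]
```

```bash
python3 -m crank '0 0 0.002 0 0 0 -0.3;0 0 0 0 0 0 -0.3';  python3 -m crank '0 0 0.002 0 0 0 -0.3;0 0 0 0 0 0 -0.3'; python3 -m crank '0 0 0.002 0 0 0 -0.3;0 0 0 0 0 0 -0.3'; python3 -m crank '0 0 0.001 0 0 0 -0.3;0 0 0 0 0 0 -0.3'
```

```text
time: 10.45
tcp_pos: [0.4908, 0.0456, 0.0986]
ee_rot: [2.026, 2.401, -0.0]
contact_force: [0.5, -0.3, -2.1]
finger_gap: 0.477
grasp_force: 25.0
time: 10.7
tcp_pos: [0.4907, 0.0457, 0.0966]
ee_rot: [2.026, 2.401, -0.0]
contact_force: [0.3, -1.3, -1.7]
finger_gap: 0.481
grasp_force: 25.0
time: 10.95
tcp_pos: [0.4907, 0.0457, 0.0946]
ee_rot: [2.026, 2.401, -0.0]
contact_force: [0.8, -1.2, -2.4]
finger_gap: 0.479
grasp_force: 25.0
time: 11.2
tcp_pos: [0.4908, 0.0457, 0.0939]
ee_rot: [2.025, 2.401, -0.0]
contact_force: [-0.5, -1.0, -0.9]
finger_gap: 0.481
grasp_force: 25.0
```

```bash
python3 -m crank '0 0 0.0005 0 0 0 -0.3;0 0 0 0 0 0 -0.3';  python3 -m crank '0 0 0.0005 0 0 0 -0.3;0 0 0 0 0 0 -0.3'
```

```text
time: 11.45
tcp_pos: [0.4909, 0.0458, 0.0937]
ee_rot: [2.025, 2.401, 0.0]
contact_force: [-1.1, -0.5, 2.8]
finger_gap: 0.481
grasp_force: 25.0
time: 11.7
tcp_pos: [0.4909, 0.0458, 0.0934]
ee_rot: [2.025, 2.401, 0.0]
contact_force: [-1.7, -1.2, 5.9]
finger_gap: 0.48
grasp_force: 25.0
```

The nut rests on the flats at 0.0938 with about 8 N. Now turn backwards gently.

```bash
cat > st.py <<'E'
from h import *
s=r.sense();print("z %.4f F %s tz %.3f j6 %.3f"%(s["tcp_pos"][2],np.round(s["contact_force"],1),s["wrist_torque"][2],s["joint_positions"][5]))
E
python3 -m crank '0 0 0 0 0 -3 -0.3;0 0 0 0 0 -3 -0.3;0 0 0 0 0 0 -0.3' |grep time; python3 st.py; python3 -m crank '0 0 0 0 0 -3 -0.3;0 0 0 0 0 -3 -0.3;0 0 0 0 0 0 -0.3'|grep time; python3 st.py
```

```text
time: 12.08
z 0.0929 F [ 0.4 -1.8  1.6] tz 0.051 j6 -0.356
time: 12.45
z 0.0923 F [ 0.  -1.  -1.4] tz -0.050 j6 -0.460
```

```bash
python3 -m crank '0 0 0 0 0 -3 -0.3;0 0 0 0 0 -3 -0.3;0 0 0 0 0 0 -0.3' |grep time; python3 st.py; python3 -m crank '0 0 0 0 0 -3 -0.3;0 0 0 0 0 -3 -0.3;0 0 0 0 0 0 -0.3'|grep time; python3 st.py
```

```text
time: 12.82
z 0.0924 F [ 0.3 -2.6 -1.5] tz -0.051 j6 -0.564
time: 13.2
z 0.0925 F [ 2.  -2.3 -3. ] tz -0.043 j6 -0.669
```

The force fell away after about 9°, so the teeth are over the starts. Lower gently to confirm the drop.

```bash
for k in 1; do python3 -m crank '0 0 0.001 0 0 0 -0.3;0 0 0 0 0 0 -0.3' >/dev/null; python3 st.py; python3 -m crank '0 0 0.001 0 0 0 -0.3;0 0 0 0 0 0 -0.3' >/dev/null; python3 st.py;  done
```

```text
z 0.0921 F [ 2.2 -3.9 -0.8] tz -0.072 j6 -0.670
z 0.0911 F [ 1.5 -4.9  0.6] tz -0.025 j6 -0.671
```

```bash
python3 -m crank '0 0 0.0015 0 0 0 -0.3;0 0 0 0 0 0 -0.3' >/dev/null; python3 st.py; python3 -m crank '0 0 0.0015 0 0 0 -0.3;0 0 0 0 0 0 -0.3' >/dev/null; python3 st.py
```

```text
z 0.0892 F [ 1.9 -4.1  0.7] tz -0.068 j6 -0.671
z 0.0876 F [ 3.3 -5.1 -0.4] tz -0.090 j6 -0.671
```

```bash
python3 -m crank '0 0 0.001 0 0 0 -0.3;0 0 0 0 0 0 -0.3' >/dev/null; python3 st.py; python3 -m crank '0 0 0.001 0 0 0 -0.3;0 0 0 0 0 0 -0.3' >/dev/null; python3 st.py; python3 -m crank '0 0 0.0007 0 0 0 -0.3;0 0 0 0 0 0 -0.3' >/dev/null; python3 st.py
```

```text
z 0.0869 F [ 2.5 -3.6  1.2] tz -0.074 j6 -0.671
z 0.0865 F [ 0.3 -4.8  4.7] tz -0.030 j6 -0.671
z 0.0863 F [ 0.  -5.4  7. ] tz -0.108 j6 -0.671
```

The nut has dropped 7.3 mm and rests in the thread. Now screw clockwise, sinking 0.09 mm per degree.

```bash
python3 -m crank '0 0 0 0 0 4 -0.3;0 0 0.0003 0 0 4 -0.3;0 0 0 0 0 0 -0.3' >/dev/null; python3 st.py; python3 -m crank '0 0 0.0004 0 0 4 -0.3;0 0 0.0004 0 0 4 -0.3;0 0 0 0 0 0 -0.3' >/dev/null; python3 st.py
```

```text
z 0.0856 F [ 0.9 -3.4  6.1] tz -0.067 j6 -0.531
z 0.0850 F [ 1.2 -3.8  6.1] tz -0.046 j6 -0.391
```

```bash
python3 -m crank '0 0 0.0004 0 0 4 -0.3;0 0 0.0004 0 0 4 -0.3;0 0 0 0 0 0 -0.3' >/dev/null; python3 st.py; python3 -m crank '0 0 0.0004 0 0 4 -0.3;0 0 0.0004 0 0 4 -0.3;0 0 0 0 0 0 -0.3' >/dev/null; python3 st.py
```

```text
z 0.0844 F [ 1.2 -4.6  7. ] tz -0.066 j6 -0.252
z 0.0837 F [ 0.2 -5.3  8. ] tz -0.030 j6 -0.112
```

```bash
python3 -m crank '0 0 0.0004 0 0 4 -0.3;0 0 0.0004 0 0 4 -0.3;0 0 0 0 0 0 -0.3' >/dev/null; python3 st.py; python3 -m crank '0 0 0.0003 0 0 3 -0.3;0 0 0.0003 0 0 3 -0.3;0 0 0 0 0 0 -0.3' >/dev/null; python3 st.py
```

```text
z 0.0830 F [-0.1 -5.   8.6] tz -0.051 j6 0.028
z 0.0826 F [-0.1 -5.   9.6] tz -0.001 j6 0.132
```

```bash
python3 -m crank '0 0 0.0003 0 0 3 -0.3;0 0 0 0 0 0 -0.3' >/dev/null; python3 st.py; python3 -m crank '0 0 0.0003 0 0 3 -0.3;0 0 0 0 0 0 -0.3' >/dev/null; python3 st.py
```

```text
z 0.0823 F [-0.2 -5.4  9.6] tz 0.036 j6 0.184
z 0.0821 F [-0.7 -5.6  9.7] tz 0.049 j6 0.237
```

```bash
python3 -m crank '0 0 0.0003 0 0 3 -0.3;0 0 0 0 0 0 -0.3' >/dev/null; python3 st.py; python3 -m crank '0 0 0.0002 0 0 2 -0.3;0 0 0 0 0 0 -0.3' >/dev/null; python3 st.py
```

```text
z 0.0819 F [-0.5 -5.3  8.9] tz 0.041 j6 0.289
z 0.0817 F [-0.4 -6.6 10.3] tz 0.032 j6 0.324
```

```bash
python3 -m crank '0 0 0.0002 0 0 2 -0.3;0 0 0 0 0 0 -0.3' >/dev/null; python3 st.py; python3 -m crank '0 0 0 0 0 2 -0.3;0 0 0 0 0 0 -0.3' ; python3 st.py
```

```text
z 0.0815 F [-0.8 -4.8 10.7] tz 0.076 j6 0.359
time: 18.7
tcp_pos: [0.4914, 0.0453, 0.0815]
ee_rot: [2.681, 1.635, 0.0]
contact_force: [-1.1, -5.5, 11.1]
finger_gap: 0.481
grasp_force: 25.0
z 0.0815 F [-1.1 -5.5 11.1] tz 0.148 j6 0.394
```

```bash
python3 -m crank '0 0 0 0 0 2 -0.3;0 0 0 0 0 0 -0.3' >/dev/null; python3 st.py; python3 -m crank '0 0 0 0 0 2 -0.3;0 0 0 0 0 0 -0.3'>/dev/null ; python3 st.py
```

```text
z 0.0814 F [-0.8 -5.4 11.3] tz 0.134 j6 0.428
z 0.0814 F [-2.4 -6.4 12. ] tz 0.208 j6 0.463
```

```bash
python3 -m crank '0 0 0 0 0 2 -0.3;0 0 0 0 0 0 -0.3' >/dev/null; python3 st.py; python3 -m crank '0 0 0 0 0 2 -0.3;0 0 0 0 0 0 -0.3'>/dev/null ; python3 st.py
```

```text
z 0.0815 F [-1.1 -7.9 11.7] tz 0.401 j6 0.498
z 0.0814 F [-3.  -6.5 11.4] tz 0.487 j6 0.532
```

The torque has risen 0.4 N m and the sinking ended at 12.4 mm, so that is the stop. Release, retreat and check.

```bash
python3 -m crank '0 0 0 0 0 -1 0.3;0 0 0 0 0 0 0.3;0 0 0 0 0 0 0.6;0 0 0 0 0 0 0.6;0 0 0 0 0 0 0.6'; python3 -m crank '0 0 -0.01 0 0 0 0.6;0 0 -0.02 0 0 0 0.6;0 0 -0.03 0 0 0 0.6;0 0 -0.03 0 0 0 0.6;0 0 -0.03 0 0 0 0.6';python3 -m crank '0 0 -0.01 0 0 0 0.6;0 0 0 0 0 0 0.6'
python3 st.py
python3 - <<'E'
from h import *
c=eyes.camera_info("wrist");a=eyes.grab_frame("wrist")[:,:,::-1];b=eyes.grab_frame("scene")[:,:,::-1]
print(proj(c,(.4912,.0453,.111)),[proj(eyes.camera_info("scene"),(.4912,.0453,z)) for z in(.0753,.107,.111)])
cv2.imwrite("pics/f.png",np.hstack([cv2.resize(a[100:300,180:380],(400,400)),cv2.resize(b[190:290,200:300],(400,400),interpolation=2)]))
E
```

```text
time: 20.32
tcp_pos: [0.4905, 0.046, 0.0794]
ee_rot: [-2.777, -1.467, 0.001]
contact_force: [0.2, -0.2, -0.2]
finger_gap: 0.803
grasp_force: 0.0
time: 20.95
tcp_pos: [0.4909, 0.0458, 0.2015]
ee_rot: [2.777, 1.467, 0.001]
contact_force: [0.3, -0.0, -0.8]
finger_gap: 0.798
grasp_force: 0.0
time: 21.2
tcp_pos: [0.4911, 0.0458, 0.2102]
ee_rot: [2.777, 1.467, 0.002]
contact_force: [0.3, -0.7, -0.7]
finger_gap: 0.799
grasp_force: 0.0
z 0.2102 F [ 0.3 -0.7 -0.7] tz -0.022 j6 0.516
[281.40996015 203.04696226] [array([245.54278835, 240.24543505]), array([244.99519145, 230.07764984]), array([244.92475363, 228.76975965])]
```

View pics/f.png

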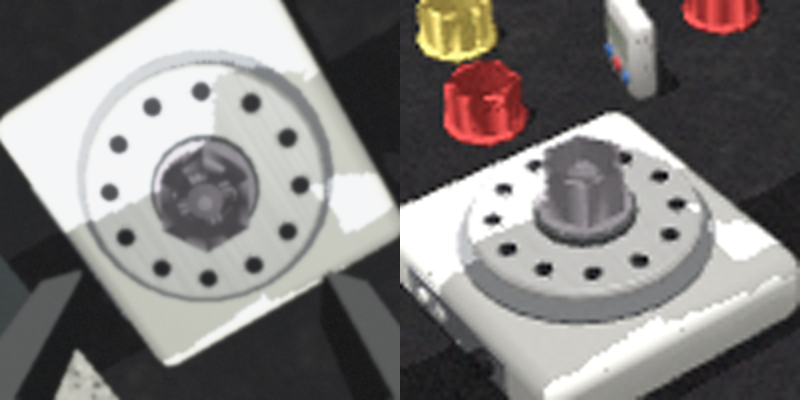

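The nut sits level on the ring and concentric with the stud, whose top lies below the nut's rim in both views. The gripper is clear, so I'm handing in.

```bash
python3 -c "
from cell import finish_job
print(finish_job())"
```

```text
the job is handed in; nothing more can be done
None
```

The flange nut is screwed home on the stud, stopped on a torque rise of about 0.4 N m, released and handed in at about 21 s; the judge gave no verdict, and my first grip closed through the nut without any contact (probably a simulator glitch) before the second try held.

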